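# Range the spice canisters by height on the display board

### The job

Tidy the spice counter's display: stand the four canisters with coloured lids on the four black marks of the wooden board, one centred on each mark, in order of height, the tallest on the mark next to the blue end stop and falling to the shortest at the other end. Keep the canisters upright throughout and do not knock over the amber bottle.

Things in the scene. Friction and masses are not known exactly. Their poses are not given: they have to be found in the camera images.
- red_canister: sealed spice canister, an upright steel cylinder with a red lid, 135 mm tall, 52 mm in diameter (lid included), mass 0.1 to 0.4 kg, loose. Origin: centre of its underside; z up along its axis. It starts standing on the counter (z = 0).
- green_canister: sealed spice canister, an upright steel cylinder with a green lid, 110 mm tall, 52 mm in diameter (lid included), mass 0.1 to 0.4 kg, loose. Origin: centre of its underside; z up along its axis. It starts standing on the counter (z = 0).
- white_canister: sealed spice canister, an upright steel cylinder with a white lid, 85 mm tall, 52 mm in diameter (lid included), mass 0.1 to 0.4 kg, loose. Origin: centre of its underside; z up along its axis. It starts standing on the counter (z = 0).
- orange_canister: sealed spice canister, an upright steel cylinder with an orange lid, 60 mm tall, 52 mm in diameter (lid included), mass 0.1 to 0.4 kg, loose. Origin: centre of its underside; z up along its axis. It starts standing on the counter (z = 0).
- mark_1: black round mark, 68 mm wide, 2 mm thick, fixed on a pale wooden board (400 x 100 x 12 mm). Number 1 of four in a straight row, counted from the robot's right (-y) to its left; neighbours are 85 mm apart. Origin: centre of its underside, 12 mm above the counter (a canister on it stands 14 mm above the counter); x across the board, y along the row, z up. Board place and yaw vary.
- mark_2: black round mark, 68 mm wide, 2 mm thick, fixed on a pale wooden board (400 x 100 x 12 mm). Number 2 of four in a straight row, counted from the robot's right (-y) to its left; neighbours are 85 mm apart. Origin: centre of its underside, 12 mm above the counter (a canister on it stands 14 mm above the counter); x across the board, y along the row, z up. Board place and yaw vary.
- mark_3: black round mark, 68 mm wide, 2 mm thick, fixed on a pale wooden board (400 x 100 x 12 mm). Number 3 of four in a straight row, counted from the robot's right (-y) to its left; neighbours are 85 mm apart. Origin: centre of its underside, 12 mm above the counter (a canister on it stands 14 mm above the counter); x across the board, y along the row, z up. Board place and yaw vary.
- mark_4: black round mark, 68 mm wide, 2 mm thick, fixed on a pale wooden board (400 x 100 x 12 mm). Number 4 of four in a straight row, counted from the robot's right (-y) to its left; neighbours are 85 mm apart. Origin: centre of its underside, 12 mm above the counter (a canister on it stands 14 mm above the counter); x across the board, y along the row, z up. Board place and yaw vary.
- blue_stop: blue upright end stop, a plate 90 mm across the board, 8 mm thick (12 mm at its foot), 40 mm tall, fixed on the board 62.5 mm beyond the end mark's centre. It may be at either end; a plain steel stop of the same shape stands at the other. Origin: centre of its underside, on the board's top; x across the board, y along the row, z up.
- amber_bottle: amber bottle with a black cap, 150 mm tall, 52 mm in diameter, loose, standing among the canisters. Origin: centre of its underside; z up. A brass weight (57 mm tall, 44 mm wide) and a steel tumbler (70 mm tall, 60 mm wide) stand among them too and are not part of the job.
Things that resemble listed ones, but are neither listed nor needed, are in the scene too. Leave any purple or turquoise look-alike of the white_canister alone.

How it is judged:
At the end, for the whole second after the job is handed in: From the mark by the blue stop on: red, green, white, orange canister, each within 12 mm of its mark's centre, standing on the mark (underside 8 to 20 mm above the counter), upright within 0.12 rad, released, at rest (below 0.02 m/s); amber bottle upright within 0.2 rad (((horizontal distance between blue_stop and mark_1 below 0.09 m and horizontal distance between red_canister and mark_1 below 0.012 m) or (horizontal distance between blue_stop and mark_4 below 0.09 m and horizontal distance between red_canister and mark_4 below 0.012 m)) and height (world z) of red_canister between 0.008 and 0.02 m and angle between each of red_canister, green_canister, white_canister, orange_canister's own z axis and vertical below 0.12 rad and linear speed of each of red_canister, green_canister, white_canister, orange_canister below 0.02 m/s and ((horizontal distance between blue_stop and mark_1 below 0.09 m and horizontal distance between green_canister and mark_2 below 0.012 m) or (horizontal distance between blue_stop and mark_4 below 0.09 m and horizontal distance between green_canister and mark_3 below 0.012 m)) and height (world z) of green_canister between 0.008 and 0.02 m and ((horizontal distance between blue_stop and mark_1 below 0.09 m and horizontal distance between white_canister and mark_3 below 0.012 m) or (horizontal distance between blue_stop and mark_4 below 0.09 m and horizontal distance between white_canister and mark_2 below 0.012 m)) and height (world z) of white_canister between 0.008 and 0.02 m and ((horizontal distance between blue_stop and mark_1 below 0.09 m and horizontal distance between orange_canister and mark_4 below 0.012 m) or (horizontal distance between blue_stop and mark_4 below 0.09 m and horizontal distance between orange_canister and mark_1 below 0.012 m)) and height (world z) of orange_canister between 0.008 and 0.02 m and angle between amber_bottle's own z axis and vertical below 0.2 rad); the robot touches nothing.
It fails at once if a canister tips by more than 0.6 rad (angle between any of red_canister, green_canister, white_canister, orange_canister's own z axis and vertical above 0.6 rad).
It fails at once if the amber bottle is knocked over (tilted by more than 0.5 rad) (angle between amber_bottle's own z axis and vertical above 0.5 rad).
It also fails if it takes over 99 s, if anything falls off the work surface, if the arm or the gripper's body presses on something with over 40 N, if the wrist force passes 120 N, or if a joint passes its speed limit or range.

### The arm

A 6-joint arm with a two-finger parallel gripper is mounted at the origin on the work surface. World frame = base frame: x ahead of the robot, y to its left, z up, the work surface at z = 0. Lengths are in m, angles in rad, forces in N, time in s.
With the tool pointing down it reaches from about 0.375 to 0.975 m from the base axis. Payload 3.8 kg.
Tool frame: the origin (TCP) lies midway between the tips of the shut fingers; the grasp point (between the pads) lies 19 mm behind it; z points along the fingers, y is the line along which they close (so a half turn about z gives the same grasp; the last joint's range is limited). The gripper opens to 85 mm and grips with 20 to 120 N. Pads are 22 mm wide; open, the fingers measure 114 mm over their backs; the gripper's body (76 mm by 85 mm) begins 54 mm behind the grasp point. The pads swing forward as they close: fully open they stand 13 mm farther back than shut.
Start: joints at [1.124, 0.264, 1.604, -0, 1.274, -0.037], TCP at [0.269, 0.619, 0.231] pointing down, gripper open.
Joint ranges: [-2.63, 2.63], [-0.94, 2.18], [0.31, 2.57], [-1.31, 4.45], [0, 2.66], [-2.55, 2.55]. Speed limits (rad/s): [2.57, 2.57, 3.14, 3.14, 3.14, 3.14].

### API

Orientations are given as a rotation vector (axis times angle).
In Python, from workcell import bot, read_camera, camera_info, ticket gives the robot as it stands.
- The arm moves only by the tool servo_tool, never from a script. Its argument "targets" is a list of rows, each an object of numbers: "hand": the closure, from -1 (fully open) to 1 (shut); "x", "y", "z": the shift along the tool's x, y, z as a fraction of full scale; "roll": the turn about the tool's z as a fraction of full scale. In form: [{"hand": .., "x": .., "y": .., "z": .., "roll": ..}, ...]. A call has 1 to 10 rows; each row is the pose to reach, as a shift and turn from the pose commanded when the call began, along the tool's axes at that moment, turning the shorter way round; what a row does not reach only later rows make up. Full scale, the value 1, is 50 cm for a shift and 180 degrees for a turn. A row lasts 1/12 s, in which the tool goes at most 41.7 mm and 7.16 degrees, less where a joint would pass 70% of its speed; a pose out of reach is approached as far as the arm can. A call with a number of a shift or a turn outside -1 to 1 is refused whole. A call with a gripper value outside its range is refused whole. The fingers move at their own pace and stop on an object; "grip_force" is the grip in N (left out, the last holds). Time passes only in rows, so rows that repeat a pose let the fingers close. It gives the time, the measured TCP pose, the force, the opening and the grip force at its end, in the units of the state.
- bot.read_state(): the state, without advancing time (a new reading comes with each control period).
- read_camera(name): name is "scene" or "top" or "wrist"; returns the picture (480x640x3 uint8, red, green, blue); there is no depth.
- camera_info(name): a dict with "fx", "fy", "cx", "cy" (pixels), "eye" and "orientation" of the camera in the world; the wrist camera has in their place "T_tool_cam" (4x4, takes a point from camera to tool coordinates, whose origin is the TCP and whose axes are the flange's). Camera axes: x right, y down, z forward; pixel columns grow to the right and rows downward; lengths in m; the calibration is good to about 2 mm. The wrist camera is an equidistant fisheye: a pixel r from the principal point sees the ray r / f radians off the axis. A picture is of the moment at which its call begins: read the wrist's pose just before it. camera_info takes no time and is no camera call.
- ticket.finish_job(): hands the job in; it is judged then, once.
The state is a dict: "time": time; "q": joint angles; "joint_vel": joint speeds; "joint_torque": joint torques, N m; "tool_pos": TCP position; "tcp_rot": TCP orientation; "wrist_force": force on the tool from outside, world axes, zero at the start; "torque": the same for the moment, N m; "width": opening from 0.0 (shut) to 1.0 (fully open); "grip_force": force on a finger pad.
Only numpy, scipy, OpenCV 4.12 (cv2) and the standard library are available. Lean on these libraries where they do the work, as an engineer would, in place of code of your own. Each camera call takes 0.05 s, during which the arm holds its last target. There are 200 camera calls.

## Working session

There is one attempt and no reset: what is moved stays moved. The work goes in short steps, Python scripts to look and compute and a tool call to move; the robot and the scene stay as the last step left them, time stands still between calls to the robot, and variables do not carry over. Pictures are saved under pics/ and viewed, at most 14 in all, crops included, and the job is handed in when it is done.

Besides the shell and the picture viewer there is one more tool, called after ">>>" as name([rows], argument=value, ...), one row to a line, values as JSON. servo_tool: Moves the arm, as the interface text tells. Its arguments: {"type":"object","properties":{"targets":{"type":"array"},"grip_force":{"type":"number"}},"required":["targets"]}

```bash
mkdir -p pics; python3 - <<'E'
from workcell import bot, read_camera, camera_info
import cv2
s=bot.read_state();print(s['tool_pos'],s['tcp_rot'],s['time'],s['width'])
for n in('scene','top','wrist'):
    print(n,camera_info(n))
    cv2.imwrite(f'pics/{n}0.png',read_camera(n)[:,:,::-1])
E
```

```text
[0.2686144  0.61843498 0.22995869] [-0.63914462 -3.07535365  0.00346543] 0.0 0.9971101107250684
scene {'fx': 594.8129963121897, 'fy': 594.8129963121897, 'cx': 319.62110245309754, 'cy': 247.89238268180924, 'eye': array([1.19689575, 0.52608862, 0.7005877 ]), 'orientation': array([-1.13863482, -2.20509355,  1.10874424])}
top {'fx': 567.8042243329713, 'fy': 567.8042243329713, 'cx': 321.5767861884127, 'cy': 240.29469560927356, 'eye': array([0.38501812, 0.01019571, 1.02132068]), 'orientation': array([-2.15514516,  2.17403999, -0.12795819])}
wrist {'fx': 371.64829954431775, 'fy': 371.64829954431775, 'cx': 327.0015647897892, 'cy': 236.69209323302792, 'T_tool_cam': array([[-1.01640533e-03, -9.52646121e-01, -3.04079487e-01,
         7.72168270e-02],
       [ 9.99999467e-01, -9.13622722e-04, -4.80287739e-04,
        -1.32491035e-03],
       [ 1.79730323e-04, -3.04079813e-01,  9.52646543e-01,
        -1.42757278e-01],
       [ 0.00000000e+00,  0.00000000e+00,  0.00000000e+00,
         1.00000000e+00]])}
```

View pics/top0.png

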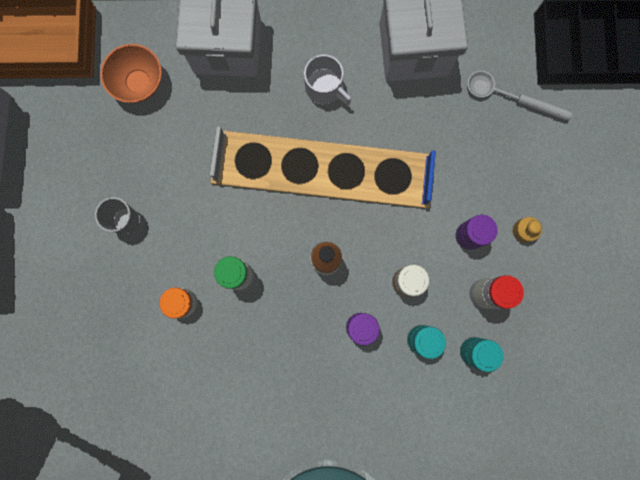

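View pics/scene0.png

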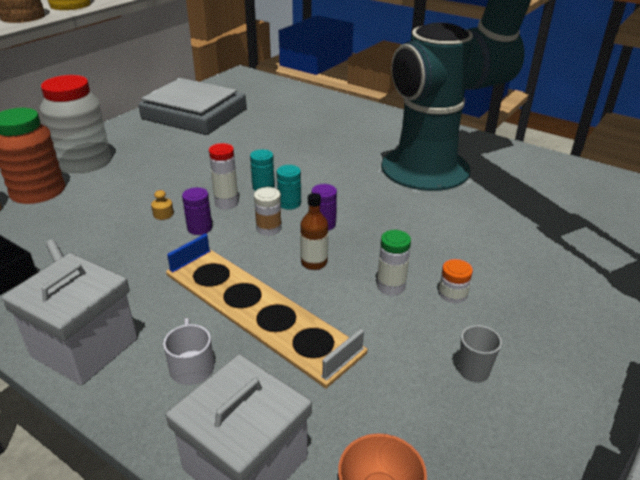

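The top view shows the lids at red (508,292), green (230,272), white (413,281) and orange (175,303), with the amber cap at (326,257). The marks are at (253,160), (300,166), (347,171) and (393,176). The blue stop is on the right (-y), so mark_1 gets red. I'll refine these positions by segmentation.

```bash
cat > h.py <<'E'
import numpy as np, cv2
from scipy.spatial.transform import Rotation as R
from workcell import camera_info
def ray(name,u,v,z):
    c=camera_info(name); d=R.from_rotvec(c['orientation']).as_matrix()@[(u-c['cx'])/c['fx'],(v-c['cy'])/c['fy'],1]
    return c['eye']+d*(z-c['eye'][2])/d[2]
def blob(m,u,v):
    n,l,s,c=cv2.connectedComponentsWithStats(m.astype(np.uint8)); k=l[v,u]; return c[k],s[k]
E
python3 - <<'E'
from h import *
im=cv2.imread('pics/top0.png'); hsv=cv2.cvtColor(im,cv2.COLOR_BGR2HSV).astype(int); H,S,V=hsv[...,0],hsv[...,1],hsv[...,2]
print(np.round(camera_info('top')['eye'],3))
for n,m,u,v,z in [('red',((H<6)|(H>174))&(S>180)&(V>110),508,292,.135),('green',(abs(H-65)<15)&(S>120)&(V>90),230,272,.11),
 ('white',(V>165),413,281,.085),('orange',(abs(H-12)<7)&(S>180)&(V>150),175,303,.06),('cap',V<60,326,255,.15)]+[(f'm{4-i}',V<50,*p,.014) for i,p in enumerate([(253,160),(300,166),(347,171),(393,176)])]:
    c,s=blob(m,u,v); print(n,np.round(c,1),s,np.round(ray('top',*c,z),4))
for n,p,z in [('bottle',(326,257),.14),('purp1',(482,230),.085),('purp2',(364,329),.085),('teal1',(430,343),.085),('teal2',(487,355),.085),('tumbler',(113,214),.07),('brass',(530,229),.05),('mug',(324,75),.09),('boxL',(225,70),.08),('boxR',(430,75),.08)]: print(n,np.round(ray('top',*p,z),3))
E
```

```text
[0.385 0.01  1.021]
red [506.4 291.5] [491 276  32  32 815] [ 0.4038 -0.281   0.135 ]
green [229.7 272. ] [214 257  32  31 770] [0.4394 0.1538 0.11  ]
white [413.3 279.6] [398 265  31  30 735] [ 0.4258 -0.1446  0.085 ]
orange [174.4 302.6] [160 288  30  30 689] [0.3918 0.2542 0.06  ]
cap [326.6 254.2] [320 246  15  17 187] [ 0.4632 -0.0014  0.15  ]
m4 [311.9 245.9] [     0      0    640    480 296143] [0.4904 0.023  0.014 ]
m3 [296.6 170.1] [282 153  30  30 223] [0.6286 0.0496 0.014 ]
m2 [347.3 170.4] [329 154  35  34 420] [ 0.6273 -0.0422  0.014 ]
m1 [393.2 176.1] [376 159  35  34 570] [ 0.6161 -0.1252  0.014 ]
bottle [ 0.46  -0.001  0.14 ]
purp1 [ 0.507 -0.261  0.085]
purp2 [ 0.346 -0.062  0.085]
teal1 [ 0.322 -0.169  0.085]
teal2 [ 0.302 -0.261  0.085]
tumbler [0.542 0.359 0.07 ]
brass [ 0.513 -0.355  0.05 ]
mug [ 0.776 -0.001  0.09 ]
boxL [0.79 0.17 0.08]
boxR [ 0.779 -0.184  0.08 ]
```

```bash
cat >> h.py <<'E'
def plan(x,y,z,phi,p=None):
    "fractions (tool frame now) to reach world xyz with tool y axis at angle phi deg"
    from workcell import bot
    s=bot.read_state(); M=R.from_rotvec(s['tcp_rot']).as_matrix()
    d=M.T@(np.array([x,y,z])-s['tool_pos'])/.5
    t=M.T@[np.cos(np.radians(phi)),np.sin(np.radians(phi)),0]
    a=np.degrees(np.arctan2(-t[0],t[1])); a=(a+90)%180-90
    return np.round(d,3),'roll',round(a/180,3),'tcp',np.round(s['tool_pos'],4),'q5',round(s['q'][5],3),'t',round(s['time'],2)
E
python3 - <<'E'
from h import *
im=cv2.imread('pics/top0.png'); b,g,r=cv2.split(im)
P=[]
for u,v in [(253,160),(300,166),(347,171),(393,176)]:
    w=im[v-26:v+27,u-24:u+25].max(2)
    m=w<75; n,l,s,c=cv2.connectedComponentsWithStats(m.astype(np.uint8)); k=l[26,24]
    c=c[k]+[u-24,v-26]; p=ray('top',*c,.014); P.append(p); print(np.round(c,1),s[k],np.round(p,4))
P=np.array(P)[:,:2]; m=P.mean(0); d=np.linalg.svd(P-m)[2][0]; d*=np.sign(d[1])
print(np.degrees(np.arctan2(-d[0],d[1])),[np.round(m+d*.085*(1.5-i),4) for i in range(4)])
print(plan(.392,.254,.12,20))
E
```

```text
[252.9 160.3] [  6   9  36  36 987] [0.6475 0.1288 0.014 ]
[299.4 165.5] [  6   9  36  35 974] [0.6372 0.0446 0.014 ]
[346.  170.8] [  6   9  35  35 987] [ 0.6266 -0.0398  0.014 ]
[392.5 175.9] [  6   9  36  35 989] [ 0.6165 -0.1239  0.014 ]
-7.002480205773571 [array([0.6475, 0.129 ]), array([0.6371, 0.0446]), array([ 0.6268, -0.0397]), array([ 0.6164, -0.1241])]
(array([-0.517, -0.57 ,  0.221]), 'roll', np.float64(0.258), 'tcp', array([0.2687, 0.6186, 0.2302]), 'q5', np.float64(-0.037), 't', 0.15)
```

>>> servo_tool([
  {"hand": -1, "x": -0.05, "y": -0.057, "z": 0.02, "roll": 0.03},
  {"hand": -1, "x": -0.103, "y": -0.114, "z": 0.04, "roll": 0.06},
  {"hand": -1, "x": -0.155, "y": -0.171, "z": 0.06, "roll": 0.09},
  {"hand": -1, "x": -0.207, "y": -0.228, "z": 0.09, "roll": 0.12},
  {"hand": -1, "x": -0.26, "y": -0.285, "z": 0.11, "roll": 0.15},
  {"hand": -1, "x": -0.31, "y": -0.342, "z": 0.13, "roll": 0.18},
  {"hand": -1, "x": -0.36, "y": -0.4, "z": 0.15, "roll": 0.21},
  {"hand": -1, "x": -0.415, "y": -0.456, "z": 0.18, "roll": 0.24},
  {"hand": -1, "x": -0.467, "y": -0.52, "z": 0.2, "roll": 0.258},
  {"hand": -1, "x": -0.517, "y": -0.57, "z": 0.221, "roll": 0.258},
])

```text
time: 0.98
tool_pos: [0.3919, 0.2523, 0.12]
tcp_rot: [-1.803, -2.573, 0.001]
wrist_force: [1.2, 0.8, 0.2]
width: 1.0
grip_force: 0.0
```

```bash
python3 - <<'E'
from h import *
from workcell import read_camera
print(plan(.392,.254,.02,20))
cv2.imwrite('pics/w1.png',read_camera('wrist')[:,:,::-1])
E
```

```text
(array([0.003, 0.002, 0.2  ]), 'roll', np.float64(-0.0), 'tcp', array([0.3919, 0.2523, 0.12  ]), 'q5', np.float64(0.171), 't', 0.98)
```

View pics/w1.png

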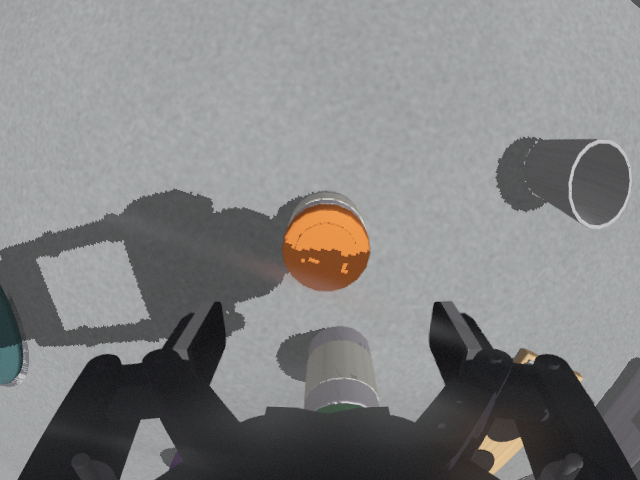

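The wrist view shows the orange lid at about (327,247), centred between the fingers, with green behind it at (340,405). I'll convert the lid pixel to a world position.

```bash
cat >> h.py <<'E'
def wray(u,v,z):
    from workcell import bot
    c=camera_info('wrist'); s=bot.read_state(); x,y=u-c['cx'],v-c['cy']; r=np.hypot(x,y)+1e-9; th=r/c['fx']
    d=np.array([np.sin(th)*x/r,np.sin(th)*y/r,np.cos(th)]); T=c['T_tool_cam']; M=R.from_rotvec(s['tcp_rot']).as_matrix()
    e=s['tool_pos']+M@T[:3,3]; d=M@T[:3,:3]@d
    return np.round(e+d*(z-e[2])/d[2],4)
E
python3 - <<'E'
from h import *
print(wray(327,248,.06))
E
```

```text
[0.3897 0.2514 0.06  ]
```

>>> servo_tool([
  {"hand": -1, "x": 0.0, "y": 0.0, "z": 0.05, "roll": 0},
  {"hand": -1, "x": 0, "y": 0, "z": 0.11, "roll": 0},
  {"hand": -1, "x": 0, "y": 0, "z": 0.17, "roll": 0},
  {"hand": -1, "x": 0, "y": 0, "z": 0.2, "roll": 0},
  {"hand": 1, "x": 0, "y": 0, "z": 0.2, "roll": 0},
  {"hand": 1, "x": 0, "y": 0, "z": 0.2, "roll": 0},
  {"hand": 1, "x": 0, "y": 0, "z": 0.2, "roll": 0},
  {"hand": 1, "x": 0, "y": 0, "z": 0.2, "roll": 0},
  {"hand": 1, "x": 0, "y": 0, "z": 0.2, "roll": 0},
  {"hand": 1, "x": 0, "y": 0, "z": 0.2, "roll": 0},
], grip_force=40)

```text
time: 1.87
tool_pos: [0.3934, 0.2554, 0.022]
tcp_rot: [1.799, 2.574, 0.004]
wrist_force: [-0.4, -0.2, 2.0]
width: 0.595
grip_force: 42.0
```

```bash
python3 - <<'E'
from h import *
print(plan(.392,.254,.19,20)); print(plan(.6475,.129,.19,-7)); print(plan(.6475,.129,.035,-7))
E
```

```text
(array([-0.001, -0.003, -0.336]), 'roll', np.float64(0.001), 'tcp', array([0.3934, 0.2554, 0.022 ]), 'q5', np.float64(0.172), 't', 1.87)
(array([-0.412,  0.391, -0.335]), 'roll', np.float64(0.151), 'tcp', array([0.3934, 0.2554, 0.022 ]), 'q5', np.float64(0.172), 't', 1.87)
(array([-0.412,  0.391, -0.025]), 'roll', np.float64(0.151), 'tcp', array([0.3934, 0.2554, 0.022 ]), 'q5', np.float64(0.172), 't', 1.87)
```

>>> servo_tool([
  {"hand": 1, "x": 0, "y": 0, "z": -0.04, "roll": 0},
  {"hand": 1, "x": 0, "y": 0, "z": -0.11, "roll": 0},
  {"hand": 1, "x": 0, "y": 0, "z": -0.18, "roll": 0},
  {"hand": 1, "x": -0.03, "y": 0.03, "z": -0.23, "roll": 0.02},
  {"hand": 1, "x": -0.08, "y": 0.08, "z": -0.24, "roll": 0.05},
  {"hand": 1, "x": -0.14, "y": 0.13, "z": -0.24, "roll": 0.08},
  {"hand": 1, "x": -0.2, "y": 0.19, "z": -0.24, "roll": 0.11},
  {"hand": 1, "x": -0.26, "y": 0.245, "z": -0.24, "roll": 0.14},
  {"hand": 1, "x": -0.32, "y": 0.3, "z": -0.24, "roll": 0.151},
  {"hand": 1, "x": -0.37, "y": 0.35, "z": -0.22, "roll": 0.151},
])

```text
time: 2.7
tool_pos: [0.6244, 0.1397, 0.1337]
tcp_rot: [2.355, 2.075, 0.007]
wrist_force: [0.9, 1.1, -0.1]
width: 0.597
grip_force: 42.2
```

```bash
python3 - <<'E'
from h import *
print(plan(.6475,.129,.06,-7))
E
```

```text
(array([-0.016,  0.048,  0.148]), 'roll', np.float64(-0.001), 'tcp', array([0.6244, 0.1397, 0.1337]), 'q5', np.float64(0.308), 't', 2.7)
```

>>> servo_tool([
  {"hand": 1, "x": -0.01, "y": 0.03, "z": 0.02, "roll": 0},
  {"hand": 1, "x": -0.016, "y": 0.048, "z": 0.08, "roll": 0},
  {"hand": 1, "x": -0.016, "y": 0.048, "z": 0.13, "roll": 0},
  {"hand": 1, "x": -0.016, "y": 0.048, "z": 0.148, "roll": 0},
  {"hand": 1, "x": -0.016, "y": 0.048, "z": 0.148, "roll": 0},
  {"hand": 1, "x": -0.016, "y": 0.048, "z": 0.148, "roll": 0},
])

```text
time: 3.2
tool_pos: [0.6426, 0.1303, 0.0567]
tcp_rot: [-2.354, -2.08, 0.002]
wrist_force: [0.2, 0.2, -1.8]
width: 0.599
grip_force: 42.3
```

```bash
python3 - <<'E'
from h import *
from workcell import read_camera
print(plan(.6475,.129,.037,-7))
cv2.imwrite('pics/w2.png',read_camera('wrist')[:,:,::-1])
E
```

```text
(array([-0.001,  0.01 ,  0.039]), 'roll', np.float64(-0.0), 'tcp', array([0.6426, 0.1303, 0.0567]), 'q5', np.float64(0.286), 't', 3.2)
```

View pics/w2.png

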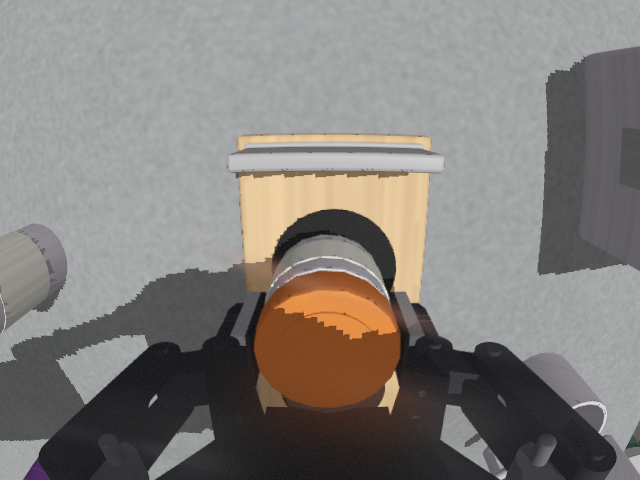

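The wrist view shows orange held above mark_4 (disc at about (334,265)) and needing about 5 mm more in +x. I'll correct that, then lower.

>>> servo_tool([
  {"hand": 1, "x": 0, "y": 0.01, "z": 0.015, "roll": 0},
  {"hand": 1, "x": 0, "y": 0.01, "z": 0.03, "roll": 0},
  {"hand": 1, "x": 0, "y": 0.01, "z": 0.039, "roll": 0},
  {"hand": 1, "x": 0, "y": 0.01, "z": 0.041, "roll": 0},
  {"hand": 1, "x": 0, "y": 0.01, "z": 0.041, "roll": 0},
])

```text
time: 3.67
tool_pos: [0.648, 0.1296, 0.0362]
tcp_rot: [-2.354, -2.08, 0.0]
wrist_force: [0.2, 0.5, -0.6]
width: 0.599
grip_force: 42.2
```

```bash
python3 - <<'E'
from h import *
print(plan(.6475,.129,.036,-7))
E
```

```text
(array([-0.001, -0.001,  0.   ]), 'roll', np.float64(-0.001), 'tcp', array([0.648 , 0.1296, 0.0362]), 'q5', np.float64(0.283), 't', 3.67)
```

>>> servo_tool([
  {"hand": 1, "x": 0, "y": 0, "z": 0.003, "roll": 0},
  {"hand": 0.4, "x": 0, "y": 0, "z": 0.003, "roll": 0},
  {"hand": -1, "x": 0, "y": 0, "z": 0.003, "roll": 0},
  {"hand": -1, "x": 0, "y": 0, "z": 0.003, "roll": 0},
  {"hand": -1, "x": 0, "y": 0, "z": 0.003, "roll": 0},
  {"hand": -1, "x": 0, "y": 0, "z": -0.04, "roll": 0},
  {"hand": -1, "x": 0, "y": 0, "z": -0.12, "roll": 0},
  {"hand": -1, "x": 0, "y": 0, "z": -0.2, "roll": 0},
  {"hand": -1, "x": 0, "y": 0, "z": -0.28, "roll": 0},
  {"hand": -1, "x": 0, "y": 0, "z": -0.36, "roll": 0},
])

```text
time: 4.5
tool_pos: [0.6478, 0.1294, 0.2177]
tcp_rot: [-2.355, -2.079, 0.001]
wrist_force: [1.6, -0.1, -0.1]
width: 1.001
grip_force: 0.0
```

```bash
python3 - <<'E'
from h import *
from workcell import read_camera
print(plan(.4258,-.145,.22,-10))
im=read_camera('top')[:,:,::-1].copy()
cv2.imwrite('pics/top1.png',im)
hsv=cv2.cvtColor(im,cv2.COLOR_BGR2HSV).astype(int); H,S,V=hsv[...,0],hsv[...,1],hsv[...,2]
cv2.imwrite('pics/top1c.png',cv2.resize(im[100:360,150:550],(800,520)))
E
```

```text
(array([-0.6  , -0.373, -0.004]), 'roll', np.float64(0.016), 'tcp', array([0.6478, 0.1294, 0.2177]), 'q5', np.float64(0.283), 't', 4.5)
```

View pics/top1c.png

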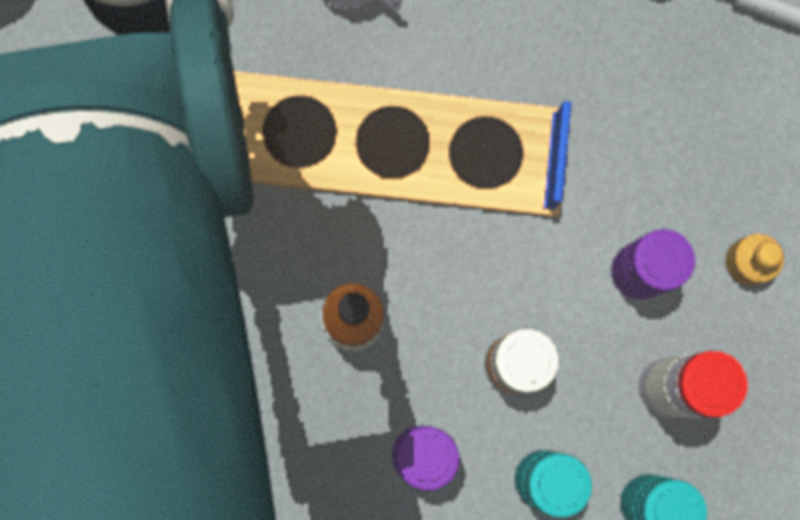

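The crop shows the white lid at (526,361), which is full-frame (413,280.5). The bottle and the others are undisturbed. Next is white.

>>> servo_tool([
  {"hand": -1, "x": -0.06, "y": -0.037, "z": 0, "roll": 0},
  {"hand": -1, "x": -0.12, "y": -0.075, "z": 0, "roll": 0},
  {"hand": -1, "x": -0.18, "y": -0.112, "z": 0, "roll": 0},
  {"hand": -1, "x": -0.24, "y": -0.15, "z": 0, "roll": 0},
  {"hand": -1, "x": -0.3, "y": -0.187, "z": 0, "roll": 0},
  {"hand": -1, "x": -0.36, "y": -0.225, "z": 0, "roll": 0},
  {"hand": -1, "x": -0.42, "y": -0.262, "z": 0, "roll": 0},
  {"hand": -1, "x": -0.48, "y": -0.3, "z": 0, "roll": 0},
  {"hand": -1, "x": -0.54, "y": -0.337, "z": 0.03, "roll": 0},
  {"hand": -1, "x": -0.6, "y": -0.373, "z": 0.08, "roll": 0},
])

```text
time: 5.38
tool_pos: [0.4278, -0.1463, 0.1795]
tcp_rot: [2.349, 2.076, 0.005]
wrist_force: [1.2, -1.0, 0.1]
width: 0.998
grip_force: 0.0
```

>>> servo_tool([
  {"hand": -1, "x": 0, "y": 0, "z": 0.05, "roll": 0},
  {"hand": -1, "x": 0, "y": 0, "z": 0.05, "roll": 0},
])

```text
time: 5.55
tool_pos: [0.4219, -0.1442, 0.1473]
tcp_rot: [-2.353, -2.07, 0.006]
wrist_force: [-0.4, 0.8, 0.7]
width: 0.999
grip_force: 0.0
```

```bash
python3 - <<'E'
from h import *
from workcell import read_camera
print(plan(.4248,-.1446,.043,-7))
im=read_camera('wrist')[:,:,::-1]
cv2.imwrite('pics/w3.png',im)
E
```

```text
(array([-0.001,  0.007,  0.209]), 'roll', np.float64(-0.002), 'tcp', array([ 0.4219, -0.1442,  0.1473]), 'q5', np.float64(-0.257), 't', 5.55)
```

View pics/w3.png

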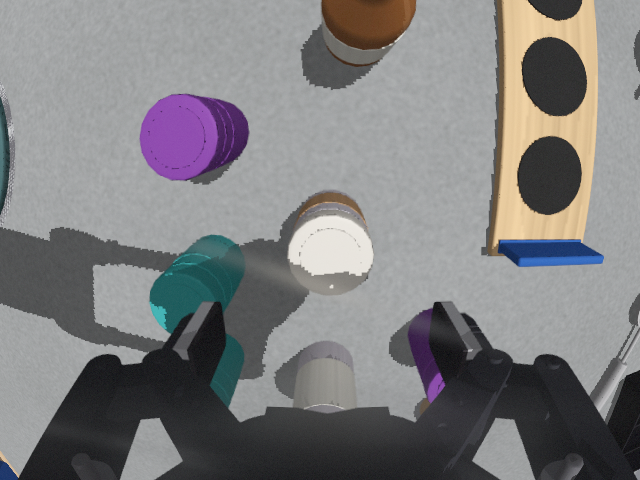

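The white lid is at about (330,252), and the left finger has a clear gap to the teal canister at (195,285).

```bash
python3 - <<'E'
from h import *
print(wray(330,252,.085), wray(187,303,.085))
E
```

```text
[ 0.4254 -0.1433  0.085 ] [ 0.327  -0.1677  0.085 ]
```

>>> servo_tool([
  {"hand": -1, "x": 0, "y": 0.006, "z": 0.06, "roll": 0},
  {"hand": -1, "x": 0, "y": 0.006, "z": 0.13, "roll": 0},
  {"hand": -1, "x": 0, "y": 0.006, "z": 0.19, "roll": 0},
  {"hand": -1, "x": 0, "y": 0.006, "z": 0.209, "roll": 0},
  {"hand": 1, "x": 0, "y": 0.006, "z": 0.209, "roll": 0},
  {"hand": 1, "x": 0, "y": 0.006, "z": 0.209, "roll": 0},
  {"hand": 1, "x": 0, "y": 0.006, "z": 0.209, "roll": 0},
  {"hand": 1, "x": 0, "y": 0.006, "z": 0.209, "roll": 0},
  {"hand": 1, "x": 0, "y": 0.006, "z": 0.209, "roll": 0},
  {"hand": 1, "x": 0, "y": 0.006, "z": 0.209, "roll": 0},
])

```text
time: 6.43
tool_pos: [0.432, -0.1454, 0.0499]
tcp_rot: [2.352, 2.077, 0.004]
wrist_force: [0.8, 1.5, 7.0]
width: 0.595
grip_force: 42.6
```

```bash
python3 - <<'E'
from h import *
print(plan(.637,.0446,.23,-7))
E
```

```text
(array([ 0.427,  0.362, -0.359]), 'roll', np.float64(-0.001), 'tcp', array([ 0.432 , -0.1454,  0.0499]), 'q5', np.float64(-0.256), 't', 6.43)
```

>>> servo_tool([
  {"hand": 1, "x": 0, "y": 0, "z": -0.04, "roll": 0},
  {"hand": 1, "x": 0, "y": 0, "z": -0.11, "roll": 0},
  {"hand": 1, "x": 0, "y": 0, "z": -0.18, "roll": 0},
  {"hand": 1, "x": 0, "y": 0, "z": -0.25, "roll": 0},
  {"hand": 1, "x": 0, "y": 0.03, "z": -0.32, "roll": 0},
  {"hand": 1, "x": 0.03, "y": 0.08, "z": -0.35, "roll": 0},
  {"hand": 1, "x": 0.08, "y": 0.13, "z": -0.36, "roll": 0},
  {"hand": 1, "x": 0.13, "y": 0.18, "z": -0.36, "roll": 0},
  {"hand": 1, "x": 0.18, "y": 0.23, "z": -0.36, "roll": 0},
  {"hand": 1, "x": 0.23, "y": 0.28, "z": -0.36, "roll": 0},
])

```text
time: 7.27
tool_pos: [0.5839, -0.0469, 0.2283]
tcp_rot: [2.354, 2.078, 0.001]
wrist_force: [0.1, 0.2, -2.2]
width: 0.597
grip_force: 42.7
```

```bash
python3 - <<'E'
from h import *
print(plan(.637,.0446,.1,-7))
E
```

```text
(array([0.195, 0.082, 0.257]), 'roll', np.float64(-0.001), 'tcp', array([ 0.5839, -0.0469,  0.2283]), 'q5', np.float64(0.002), 't', 7.27)
```

>>> servo_tool([
  {"hand": 1, "x": 0.05, "y": 0.03, "z": 0, "roll": 0},
  {"hand": 1, "x": 0.11, "y": 0.06, "z": 0, "roll": 0},
  {"hand": 1, "x": 0.16, "y": 0.08, "z": 0.03, "roll": 0},
  {"hand": 1, "x": 0.193, "y": 0.082, "z": 0.08, "roll": 0},
  {"hand": 1, "x": 0.193, "y": 0.082, "z": 0.14, "roll": 0},
  {"hand": 1, "x": 0.193, "y": 0.082, "z": 0.2, "roll": 0},
  {"hand": 1, "x": 0.193, "y": 0.082, "z": 0.257, "roll": 0},
  {"hand": 1, "x": 0.193, "y": 0.082, "z": 0.257, "roll": 0},
  {"hand": 1, "x": 0.193, "y": 0.082, "z": 0.257, "roll": 0},
  {"hand": 1, "x": 0.193, "y": 0.082, "z": 0.257, "roll": 0},
])

```text
time: 8.1
tool_pos: [0.6365, 0.0428, 0.1007]
tcp_rot: [2.354, 2.079, 0.003]
wrist_force: [0.8, -0.3, -1.7]
width: 0.597
grip_force: 42.8
```

```bash
python3 - <<'E'
from h import *
print(plan(.637,.0446,.064,-7))
from workcell import read_camera
im=read_camera('wrist')[:,:,::-1]
cv2.imwrite('pics/w4.png',im)
E
```

```text
(array([0.004, 0.   , 0.073]), 'roll', np.float64(-0.001), 'tcp', array([0.6365, 0.0428, 0.1007]), 'q5', np.float64(0.152), 't', 8.1)
```

View pics/w4.png

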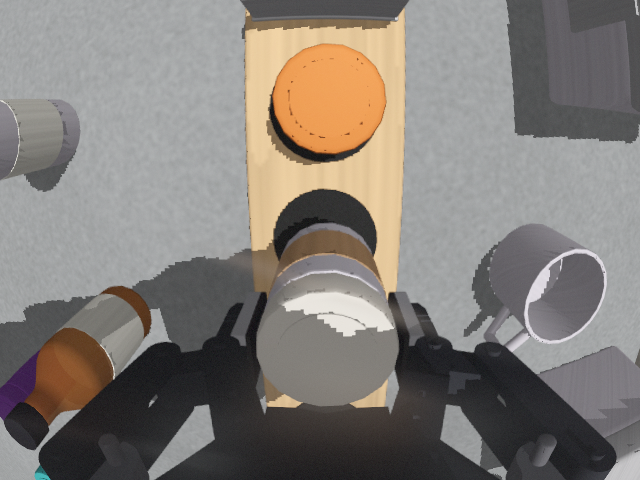

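Orange stands on its mark with its lid at (329,99), and white is over mark_3. I'll lower white.

>>> servo_tool([
  {"hand": 1, "x": 0.003, "y": 0, "z": 0.03, "roll": 0},
  {"hand": 1, "x": 0.004, "y": 0, "z": 0.055, "roll": 0},
  {"hand": 1, "x": 0.004, "y": 0, "z": 0.07, "roll": 0},
  {"hand": 1, "x": 0.004, "y": 0, "z": 0.073, "roll": 0},
  {"hand": 1, "x": 0.004, "y": 0, "z": 0.073, "roll": 0},
  {"hand": 1, "x": 0.004, "y": 0, "z": 0.073, "roll": 0},
])

```text
time: 8.65
tool_pos: [0.6362, 0.0448, 0.0636]
tcp_rot: [2.354, 2.079, 0.001]
wrist_force: [-0.6, -0.2, 1.8]
width: 0.599
grip_force: 43.8
```

```bash
python3 - <<'E'
from h import *
print(plan(.637,.0446,.064,-7))
E
```

```text
(array([-0.   ,  0.002, -0.001]), 'roll', np.float64(-0.001), 'tcp', array([0.6362, 0.0448, 0.0636]), 'q5', np.float64(0.155), 't', 8.65)
```

>>> servo_tool([
  {"hand": 1, "x": 0, "y": 0, "z": 0.002, "roll": 0},
  {"hand": 0.4, "x": 0, "y": 0, "z": 0.002, "roll": 0},
  {"hand": -1, "x": 0, "y": 0, "z": 0.002, "roll": 0},
  {"hand": -1, "x": 0, "y": 0, "z": 0.002, "roll": 0},
  {"hand": -1, "x": 0, "y": 0, "z": 0.002, "roll": 0},
  {"hand": -1, "x": 0, "y": 0, "z": -0.04, "roll": 0},
  {"hand": -1, "x": 0, "y": 0, "z": -0.12, "roll": 0},
  {"hand": -1, "x": 0, "y": 0, "z": -0.2, "roll": 0},
  {"hand": -1, "x": 0, "y": 0, "z": -0.28, "roll": 0},
  {"hand": -1, "x": 0, "y": 0, "z": -0.32, "roll": 0},
])

```text
time: 9.48
tool_pos: [0.6381, 0.0449, 0.2286]
tcp_rot: [2.351, 2.076, 0.009]
wrist_force: [0.9, -0.3, 1.6]
width: 1.003
grip_force: 0.0
```

```bash
python3 - <<'E'
from h import *
print(plan(.4394,.1538,.16,10))
E
```

```text
(array([ 0.167, -0.422,  0.134]), 'roll', np.float64(-0.095), 'tcp', array([0.6381, 0.0449, 0.2286]), 'q5', np.float64(0.155), 't', 9.48)
```

>>> servo_tool([
  {"hand": -1, "x": 0.02, "y": -0.06, "z": 0, "roll": -0.02},
  {"hand": -1, "x": 0.05, "y": -0.13, "z": 0, "roll": -0.04},
  {"hand": -1, "x": 0.08, "y": -0.2, "z": 0, "roll": -0.06},
  {"hand": -1, "x": 0.11, "y": -0.27, "z": 0.02, "roll": -0.08},
  {"hand": -1, "x": 0.14, "y": -0.34, "z": 0.05, "roll": -0.095},
  {"hand": -1, "x": 0.167, "y": -0.4, "z": 0.08, "roll": -0.095},
  {"hand": -1, "x": 0.167, "y": -0.422, "z": 0.1, "roll": -0.095},
  {"hand": -1, "x": 0.167, "y": -0.422, "z": 0.1, "roll": -0.095},
  {"hand": -1, "x": 0.167, "y": -0.422, "z": 0.1, "roll": -0.095},
])

```text
time: 10.23
tool_pos: [0.4361, 0.1538, 0.1723]
tcp_rot: [2.018, 2.408, -0.001]
wrist_force: [0.4, 0.4, 1.0]
width: 1.0
grip_force: 0.0
```

```bash
python3 - <<'E'
from h import *
from workcell import read_camera
print(plan(.4394,.1538,.065,10))
im=read_camera('wrist')[:,:,::-1].copy()
hsv=cv2.cvtColor(im,cv2.COLOR_BGR2HSV).astype(int); H,S,V=hsv[...,0],hsv[...,1],hsv[...,2]
m=(abs(H-65)<15)&(S>120)
n,l,s,c=cv2.connectedComponentsWithStats(m.astype(np.uint8)); k=1+s[1:,4].argmax(); print(s[k],c[k],wray(*c[k],.11))
E
```

```text
(array([-0.001,  0.006,  0.215]), 'roll', np.float64(0.0), 'tcp', array([0.4361, 0.1538, 0.1723]), 'q5', np.float64(0.11), 't', 10.23)
[ 287  208   86   79 5000] [331.1534 246.2186] [0.4389 0.1588 0.11  ]
```

>>> servo_tool([
  {"hand": -1, "x": 0.004, "y": 0.006, "z": 0.06, "roll": 0},
  {"hand": -1, "x": 0.004, "y": 0.006, "z": 0.13, "roll": 0},
  {"hand": -1, "x": 0.004, "y": 0.006, "z": 0.19, "roll": 0},
  {"hand": -1, "x": 0.004, "y": 0.006, "z": 0.215, "roll": 0},
  {"hand": 1, "x": 0.004, "y": 0.006, "z": 0.215, "roll": 0},
  {"hand": 1, "x": 0.004, "y": 0.006, "z": 0.215, "roll": 0},
  {"hand": 1, "x": 0.004, "y": 0.006, "z": 0.215, "roll": 0},
  {"hand": 1, "x": 0.004, "y": 0.006, "z": 0.215, "roll": 0},
  {"hand": 1, "x": 0.004, "y": 0.006, "z": 0.215, "roll": 0},
  {"hand": 1, "x": 0.004, "y": 0.006, "z": 0.215, "roll": 0},
])

```text
time: 11.12
tool_pos: [0.4411, 0.1567, 0.0668]
tcp_rot: [2.018, 2.405, 0.005]
wrist_force: [1.5, -0.2, 2.0]
width: 0.604
grip_force: 41.0
```

```bash
python3 - <<'E'
from h import *
print(plan(.6268,-.0397,.23,-7))
E
```

```text
(array([-0.451,  0.299, -0.325]), 'roll', np.float64(0.094), 'tcp', array([0.4411, 0.1567, 0.0668]), 'q5', np.float64(0.114), 't', 11.12)
```

>>> servo_tool([
  {"hand": 1, "x": 0, "y": 0, "z": -0.05, "roll": 0},
  {"hand": 1, "x": 0, "y": 0, "z": -0.12, "roll": 0},
  {"hand": 1, "x": 0, "y": 0, "z": -0.19, "roll": 0},
  {"hand": 1, "x": 0, "y": 0.02, "z": -0.26, "roll": 0},
  {"hand": 1, "x": -0.03, "y": 0.06, "z": -0.32, "roll": 0.02},
  {"hand": 1, "x": -0.08, "y": 0.11, "z": -0.34, "roll": 0.04},
  {"hand": 1, "x": -0.14, "y": 0.16, "z": -0.34, "roll": 0.06},
  {"hand": 1, "x": -0.2, "y": 0.2, "z": -0.34, "roll": 0.08},
  {"hand": 1, "x": -0.26, "y": 0.24, "z": -0.34, "roll": 0.094},
  {"hand": 1, "x": -0.32, "y": 0.27, "z": -0.34, "roll": 0.094},
])

```text
time: 11.95
tool_pos: [0.6014, 0.021, 0.2355]
tcp_rot: [2.353, 2.081, 0.001]
wrist_force: [0.2, 0.2, -2.4]
width: 0.601
grip_force: 42.6
```

```bash
python3 - <<'E'
from h import *
print(plan(.6268,-.0397,.11,-7))
E
```

```text
(array([-0.114,  0.065,  0.251]), 'roll', np.float64(-0.0), 'tcp', array([0.6014, 0.021 , 0.2355]), 'q5', np.float64(0.116), 't', 11.95)
```

>>> servo_tool([
  {"hand": 1, "x": -0.05, "y": 0.03, "z": 0, "roll": 0},
  {"hand": 1, "x": -0.1, "y": 0.06, "z": 0, "roll": 0},
  {"hand": 1, "x": -0.114, "y": 0.065, "z": 0.03, "roll": 0},
  {"hand": 1, "x": -0.114, "y": 0.065, "z": 0.09, "roll": 0},
  {"hand": 1, "x": -0.114, "y": 0.065, "z": 0.15, "roll": 0},
  {"hand": 1, "x": -0.114, "y": 0.065, "z": 0.21, "roll": 0},
  {"hand": 1, "x": -0.114, "y": 0.065, "z": 0.251, "roll": 0},
  {"hand": 1, "x": -0.114, "y": 0.065, "z": 0.251, "roll": 0},
  {"hand": 1, "x": -0.114, "y": 0.065, "z": 0.251, "roll": 0},
  {"hand": 1, "x": -0.114, "y": 0.065, "z": 0.251, "roll": 0},
])

```text
time: 12.78
tool_pos: [0.6264, -0.0383, 0.1112]
tcp_rot: [2.35, 2.082, 0.002]
wrist_force: [0.4, -0.1, -2.2]
width: 0.608
grip_force: 42.5
```

```bash
python3 - <<'E'
from h import *
print(plan(.6268,-.0397,.081,-7))
E
```

```text
(array([-0.003,  0.001,  0.06 ]), 'roll', np.float64(0.001), 'tcp', array([ 0.6264, -0.0383,  0.1112]), 'q5', np.float64(0.02), 't', 12.78)
```

>>> servo_tool([
  {"hand": 1, "x": -0.002, "y": 0.001, "z": 0.025, "roll": 0},
  {"hand": 1, "x": -0.003, "y": 0.001, "z": 0.045, "roll": 0},
  {"hand": 1, "x": -0.003, "y": 0.001, "z": 0.057, "roll": 0},
  {"hand": 1, "x": -0.003, "y": 0.001, "z": 0.06, "roll": 0},
  {"hand": 1, "x": -0.003, "y": 0.001, "z": 0.06, "roll": 0},
  {"hand": 1, "x": -0.003, "y": 0.001, "z": 0.06, "roll": 0},
])

```text
time: 13.28
tool_pos: [0.6254, -0.0399, 0.0797]
tcp_rot: [-2.351, -2.083, 0.001]
wrist_force: [-1.6, 0.6, 1.4]
width: 0.597
grip_force: 41.4
```

```bash
python3 - <<'E'
from h import *
from workcell import read_camera
print(plan(.6268,-.0397,.081,-7))
cv2.imwrite('pics/w5.png',read_camera('wrist')[:,:,::-1])
E
```

```text
(array([ 0.001,  0.003, -0.003]), 'roll', np.float64(0.0), 'tcp', array([ 0.6254, -0.0399,  0.0797]), 'q5', np.float64(0.017), 't', 13.28)
```

View pics/w5.png

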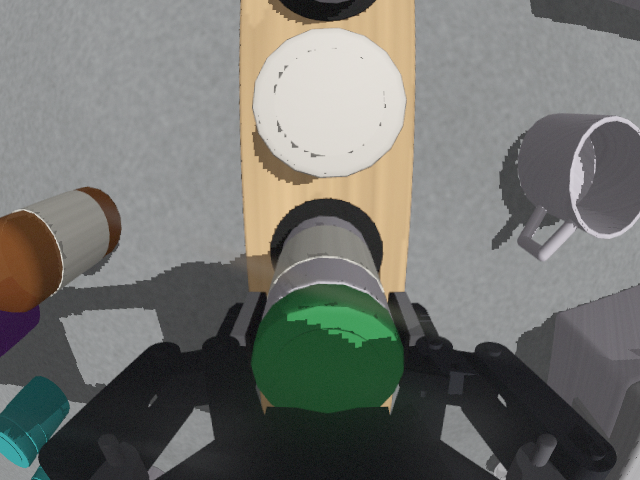

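Green is seated on mark_2 and white stands on its mark with its lid at (329,102). I'll release green.

>>> servo_tool([
  {"hand": 0.4, "x": 0, "y": 0, "z": 0.0, "roll": 0},
  {"hand": -1, "x": 0, "y": 0, "z": 0.0, "roll": 0},
  {"hand": -1, "x": 0, "y": 0, "z": 0.0, "roll": 0},
  {"hand": -1, "x": 0, "y": 0, "z": 0.0, "roll": 0},
  {"hand": -1, "x": 0, "y": 0, "z": -0.04, "roll": 0},
  {"hand": -1, "x": 0, "y": 0, "z": -0.11, "roll": 0},
  {"hand": -1, "x": 0, "y": 0, "z": -0.18, "roll": 0},
  {"hand": -1, "x": 0, "y": 0, "z": -0.25, "roll": 0},
  {"hand": -1, "x": 0, "y": 0, "z": -0.3, "roll": 0},
  {"hand": -1, "x": 0, "y": 0, "z": -0.3, "roll": 0},
])

```text
time: 14.17
tool_pos: [0.63, -0.0403, 0.2379]
tcp_rot: [2.344, 2.077, 0.014]
wrist_force: [1.3, 0.1, 1.1]
width: 1.0
grip_force: 0.0
```

```bash
python3 - <<'E'
from h import *
print(plan(.404,-.282,.2,-50))
E
```

```text
(array([-0.534, -0.392,  0.07 ]), 'roll', np.float64(0.239), 'tcp', array([ 0.63  , -0.0403,  0.2379]), 'q5', np.float64(0.017), 't', 14.17)
```

>>> servo_tool([
  {"hand": -1, "x": -0.05, "y": -0.04, "z": 0, "roll": 0.03},
  {"hand": -1, "x": -0.11, "y": -0.08, "z": 0, "roll": 0.06},
  {"hand": -1, "x": -0.17, "y": -0.125, "z": 0, "roll": 0.09},
  {"hand": -1, "x": -0.23, "y": -0.17, "z": 0, "roll": 0.12},
  {"hand": -1, "x": -0.29, "y": -0.215, "z": 0, "roll": 0.15},
  {"hand": -1, "x": -0.35, "y": -0.26, "z": 0, "roll": 0.18},
  {"hand": -1, "x": -0.41, "y": -0.305, "z": 0, "roll": 0.21},
  {"hand": -1, "x": -0.47, "y": -0.35, "z": 0.02, "roll": 0.239},
  {"hand": -1, "x": -0.52, "y": -0.38, "z": 0.05, "roll": 0.239},
  {"hand": -1, "x": -0.534, "y": -0.392, "z": 0.07, "roll": 0.239},
])

```text
time: 15.0
tool_pos: [0.3963, -0.2837, 0.1933]
tcp_rot: [2.953, 1.071, -0.002]
wrist_force: [-0.3, 0.2, -0.3]
width: 1.001
grip_force: 0.0
```

>>> servo_tool([
  {"hand": -1, "x": 0, "y": 0, "z": 0, "roll": 0},
  {"hand": -1, "x": 0, "y": 0, "z": 0, "roll": 0},
])

```text
time: 15.17
tool_pos: [0.3985, -0.2808, 0.1935]
tcp_rot: [-2.95, -1.073, 0.001]
wrist_force: [-0.2, 1.0, -1.2]
width: 1.001
grip_force: 0.0
```

```bash
python3 - <<'E'
from h import *
from workcell import read_camera
print(plan(.404,-.282,.088,-50))
im=read_camera('wrist')[:,:,::-1]; cv2.imwrite('pics/w6.png',im)
print(wray(327,246,.135))
im=read_camera('top')[:,:,::-1]; cv2.imwrite('pics/top2.png',im)
E
```

```text
(array([0.007, 0.009, 0.211]), 'roll', np.float64(-0.0), 'tcp', array([ 0.3985, -0.2808,  0.1935]), 'q5', np.float64(0.207), 't', 15.17)
[ 0.4052 -0.2772  0.135 ]
```

View pics/w6.png

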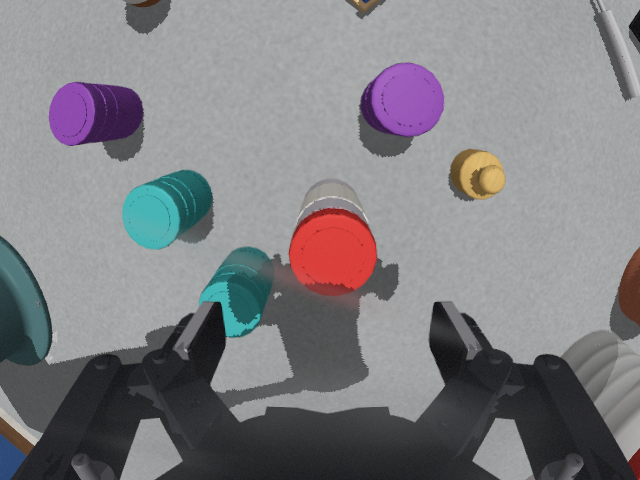

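View pics/top2.png

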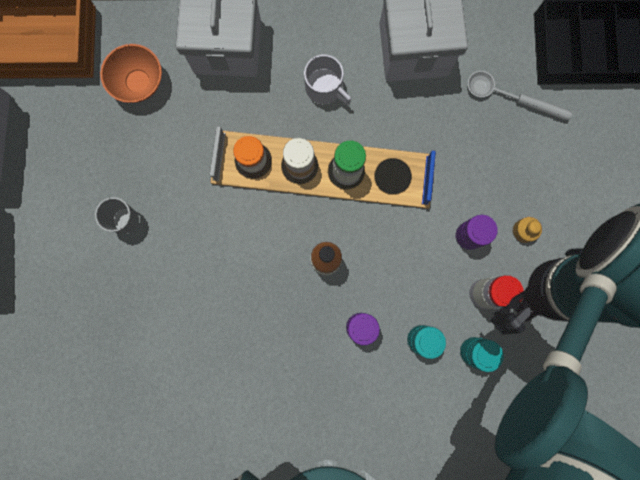

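The wrist view shows the red lid at (333,251), centred between the fingers and clear of the look-alikes. In the top view the lids stand on the marks at orange (249,150), white (298,153) and green (350,156).

```bash
python3 - <<'E'
from h import *
print(wray(333,251,.135))
im=cv2.imread('pics/top2.png'); hsv=cv2.cvtColor(im,cv2.COLOR_BGR2HSV).astype(int); H,S,V=hsv[...,0],hsv[...,1],hsv[...,2]
for n,m,u,v,z in [('green',(abs(H-65)<15)&(S>120)&(V>90),350,156,.124),('white',(V>150)&(S<60),298,153,.099),('orange',(abs(H-12)<7)&(S>180)&(V>150),249,150,.074)]:
    c,s=blob(m,u,v); print(n,np.round(c,1),s,np.round(ray('top',*c,z),4),np.round(ray('top',s[0]+(s[2]-1)/2,s[1]+(s[3]-1)/2,z),4))
E
```

```text
[ 0.4056 -0.282   0.135 ]
green [349.7 155.7] [335 141  31  30 727] [ 0.6252 -0.0407  0.124 ] [ 0.6255 -0.0412  0.124 ]
white [297.9 152.3] [283 137  31  31 727] [0.6384 0.044  0.099 ] [0.6389 0.0439 0.099 ]
orange [247.9 150.2] [234 136  29  29 653] [0.6496 0.1304 0.074 ] [0.6499 0.1302 0.074 ]
```

>>> servo_tool([
  {"hand": -1, "x": 0.008, "y": 0.007, "z": 0.05, "roll": 0},
  {"hand": -1, "x": 0.008, "y": 0.007, "z": 0.12, "roll": 0},
  {"hand": -1, "x": 0.008, "y": 0.007, "z": 0.18, "roll": 0},
  {"hand": -1, "x": 0.008, "y": 0.007, "z": 0.21, "roll": 0},
  {"hand": 1, "x": 0.008, "y": 0.007, "z": 0.21, "roll": 0},
  {"hand": 1, "x": 0.008, "y": 0.007, "z": 0.21, "roll": 0},
  {"hand": 1, "x": 0.008, "y": 0.007, "z": 0.21, "roll": 0},
  {"hand": 1, "x": 0.008, "y": 0.007, "z": 0.21, "roll": 0},
  {"hand": 1, "x": 0.008, "y": 0.007, "z": 0.21, "roll": 0},
  {"hand": 1, "x": 0.008, "y": 0.007, "z": 0.21, "roll": 0},
])

```text
time: 16.1
tool_pos: [0.4056, -0.2822, 0.0914]
tcp_rot: [2.949, 1.075, 0.003]
wrist_force: [0.6, 0.7, 4.0]
width: 0.602
grip_force: 42.1
```

```bash
python3 - <<'E'
from h import *
print(plan(.6164,-.1241,.265,-7))
E
```

```text
(array([ 0.527,  0.03 , -0.347]), 'roll', np.float64(-0.239), 'tcp', array([ 0.4056, -0.2822,  0.0914]), 'q5', np.float64(0.213), 't', 16.1)
```

Orange, white and green are all within about 3 mm of their marks. Now I'll carry red.

>>> servo_tool([
  {"hand": 1, "x": 0, "y": 0, "z": -0.05, "roll": 0},
  {"hand": 1, "x": 0, "y": 0, "z": -0.12, "roll": 0},
  {"hand": 1, "x": 0, "y": 0, "z": -0.19, "roll": 0},
  {"hand": 1, "x": 0, "y": 0, "z": -0.26, "roll": 0},
  {"hand": 1, "x": 0.04, "y": 0, "z": -0.28, "roll": -0.03},
  {"hand": 1, "x": 0.1, "y": 0.005, "z": -0.28, "roll": -0.065},
  {"hand": 1, "x": 0.17, "y": 0.01, "z": -0.28, "roll": -0.1},
  {"hand": 1, "x": 0.24, "y": 0.015, "z": -0.28, "roll": -0.135},
  {"hand": 1, "x": 0.31, "y": 0.02, "z": -0.28, "roll": -0.17},
  {"hand": 1, "x": 0.38, "y": 0.025, "z": -0.28, "roll": -0.205},
])

```text
time: 16.93
tool_pos: [0.5585, -0.1677, 0.2297]
tcp_rot: [2.454, 1.961, -0.0]
wrist_force: [0.5, -0.5, -2.7]
width: 0.599
grip_force: 42.5
```

```bash
python3 - <<'E'
from h import *
print(plan(.6164,-.1241,.13,-7))
E
```

```text
(array([0.111, 0.094, 0.199]), 'roll', np.float64(-0.032), 'tcp', array([ 0.5585, -0.1677,  0.2297]), 'q5', np.float64(-0.112), 't', 16.93)
```

>>> servo_tool([
  {"hand": 1, "x": 0.05, "y": 0.04, "z": 0, "roll": -0.02},
  {"hand": 1, "x": 0.09, "y": 0.08, "z": 0, "roll": -0.032},
  {"hand": 1, "x": 0.111, "y": 0.094, "z": 0, "roll": -0.032},
  {"hand": 1, "x": 0.111, "y": 0.094, "z": 0.04, "roll": -0.032},
  {"hand": 1, "x": 0.111, "y": 0.094, "z": 0.1, "roll": -0.032},
  {"hand": 1, "x": 0.111, "y": 0.094, "z": 0.16, "roll": -0.032},
  {"hand": 1, "x": 0.111, "y": 0.094, "z": 0.199, "roll": -0.032},
  {"hand": 1, "x": 0.111, "y": 0.094, "z": 0.199, "roll": -0.032},
  {"hand": 1, "x": 0.111, "y": 0.094, "z": 0.199, "roll": -0.032},
  {"hand": 1, "x": 0.111, "y": 0.094, "z": 0.199, "roll": -0.032},
])

```text
time: 17.77
tool_pos: [0.6168, -0.1259, 0.1316]
tcp_rot: [2.357, 2.074, 0.002]
wrist_force: [0.3, 0.0, -1.3]
width: 0.602
grip_force: 42.7
```

```bash
python3 - <<'E'
from h import *
print(plan(.6164,-.1241,.105,-7))
E
```

```text
(array([ 0.003, -0.001,  0.053]), 'roll', np.float64(-0.002), 'tcp', array([ 0.6168, -0.1259,  0.1316]), 'q5', np.float64(-0.113), 't', 17.77)
```

>>> servo_tool([
  {"hand": 1, "x": 0.003, "y": 0, "z": 0.02, "roll": 0},
  {"hand": 1, "x": 0.003, "y": 0, "z": 0.04, "roll": 0},
  {"hand": 1, "x": 0.003, "y": 0, "z": 0.05, "roll": 0},
  {"hand": 1, "x": 0.003, "y": 0, "z": 0.053, "roll": 0},
  {"hand": 1, "x": 0.003, "y": 0, "z": 0.053, "roll": 0},
  {"hand": 1, "x": 0.003, "y": 0, "z": 0.053, "roll": 0},
])

```text
time: 18.27
tool_pos: [0.6156, -0.1237, 0.105]
tcp_rot: [-2.357, -2.075, 0.002]
wrist_force: [-4.8, 0.6, 6.8]
width: 0.605
grip_force: 41.4
```

```bash
python3 - <<'E'
from h import *
print(plan(.6164,-.1241,.105,-7))
E
```

```text
(array([-0.001,  0.002, -0.   ]), 'roll', np.float64(-0.001), 'tcp', array([ 0.6156, -0.1237,  0.105 ]), 'q5', np.float64(-0.111), 't', 18.27)
```

>>> servo_tool([
  {"hand": 1, "x": 0, "y": 0, "z": -0.002, "roll": 0},
  {"hand": 0.4, "x": 0, "y": 0, "z": -0.002, "roll": 0},
  {"hand": -1, "x": 0, "y": 0, "z": -0.002, "roll": 0},
  {"hand": -1, "x": 0, "y": 0, "z": -0.002, "roll": 0},
  {"hand": -1, "x": 0, "y": 0, "z": -0.002, "roll": 0},
  {"hand": -1, "x": 0, "y": 0, "z": -0.03, "roll": 0},
  {"hand": -1, "x": 0, "y": 0, "z": -0.09, "roll": 0},
  {"hand": -1, "x": 0, "y": 0, "z": -0.16, "roll": 0},
  {"hand": -1, "x": 0, "y": 0, "z": -0.23, "roll": 0},
  {"hand": -1, "x": 0, "y": 0, "z": -0.28, "roll": 0},
])

```text
time: 19.1
tool_pos: [0.6174, -0.1241, 0.2485]
tcp_rot: [2.355, 2.073, 0.004]
wrist_force: [0.1, 0.0, 1.0]
width: 0.997
grip_force: 0.0
```

>>> servo_tool([
  {"hand": -1, "x": -0.06, "y": -0.02, "z": 0, "roll": 0},
  {"hand": -1, "x": -0.13, "y": -0.04, "z": 0, "roll": 0},
  {"hand": -1, "x": -0.2, "y": -0.06, "z": 0, "roll": 0},
  {"hand": -1, "x": -0.27, "y": -0.08, "z": 0, "roll": 0},
  {"hand": -1, "x": -0.34, "y": -0.1, "z": 0, "roll": 0},
  {"hand": -1, "x": -0.4, "y": -0.12, "z": 0, "roll": 0},
  {"hand": -1, "x": -0.4, "y": -0.12, "z": 0, "roll": 0},
  {"hand": -1, "x": -0.4, "y": -0.12, "z": 0, "roll": 0},
  {"hand": -1, "x": -0.4, "y": -0.12, "z": 0, "roll": 0},
])

```text
time: 19.85
tool_pos: [0.5316, -0.3144, 0.2444]
tcp_rot: [2.358, 2.075, 0.001]
wrist_force: [0.3, 0.5, -0.2]
width: 0.997
grip_force: 0.0
```

```bash
python3 - <<'E'
from h import *
from workcell import read_camera
im=read_camera('top')[:,:,::-1].copy(); cv2.imwrite('pics/top3.png',im)
hsv=cv2.cvtColor(im,cv2.COLOR_BGR2HSV).astype(int); H,S,V=hsv[...,0],hsv[...,1],hsv[...,2]
for n,m,u,v,z in [('red',((H<6)|(H>174))&(S>180)&(V>110),402,158,.149),('green',(abs(H-65)<15)&(S>120)&(V>90),350,156,.124),('white',(V>150)&(S<60),298,153,.099),('orange',(abs(H-12)<7)&(S>180)&(V>150),249,150,.074)]:
    c,s=blob(m,u,v); print(n,np.round(c,1),s,np.round(ray('top',*c,z),4))
E
```

```text
red [406.2 156.8] [391 142  32  31 772] [ 0.616  -0.1282  0.149 ]
green [349.7 155.7] [335 141  30  30 727] [ 0.6252 -0.0407  0.124 ]
white [298.  152.3] [283 137  31  31 725] [0.6383 0.0439 0.099 ]
orange [247.9 150.2] [234 136  29  29 652] [0.6496 0.1304 0.074 ]
```

View pics/top3.png

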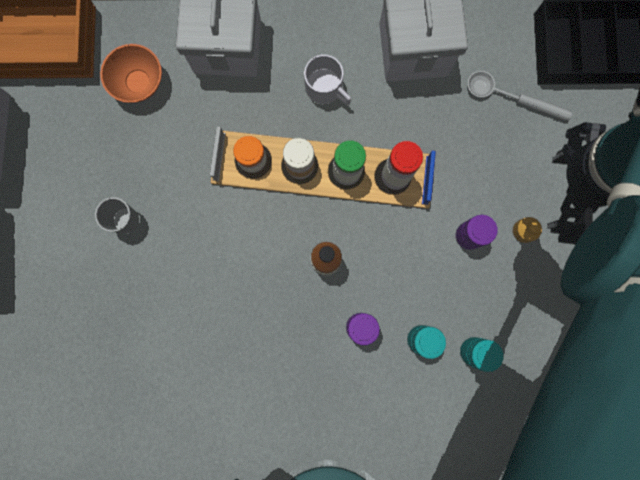

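All four canisters are upright on their marks, with red at (406,157) by the blue stop, and the bottle is standing at (326,257). The largest offset from a mark is about 4 mm, for red.

```bash
python3 -c "
from workcell import ticket
print(ticket.finish_job())"
```

```text
the job is handed in; nothing more can be done
None
```

The job is handed in: red, green, white and orange stand upright in that order from the blue stop, each about 4 mm or less from its mark's centre in the last picture, and the amber bottle is still upright; the hand-in returned no verdict.

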